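Load the reagent carrier for the next run

TASK

Load the carrier for the next run: the squat white bottle, the slim white bottle, the capped sample tube and the small amber vial each go upright, fully down into the holder block whose bore is made for them (the widest bore for the squat bottle, then the slim bottle, then the tube, the narrowest for the vial). Keep them upright on the way and set them down rather than drop them. The tall wash bottle and the narrow open tube without a cap look similar but do not go along: leave them standing where they are.

Things in the scene. Friction and masses are not known exactly. Their poses are not given: they have to be found in the camera images.
- jar: Squat white wide-neck bottle with a white screw cap: body 61 mm in diameter, 86 mm high with the cap (the cap 46 mm wide; the straight body reaches up to about 60 mm). About 60 g. Stands upright on the bench at the start, loose. Origin: centre of the underside; z up along its axis.
- rinse_bottle: Slim plain white bottle with a blue cap: body 45 mm in diameter, 96 mm high with the cap (the cap 36 mm wide; straight body up to about 75 mm). About 60 g. Stands upright on the bench at the start, loose. Origin: centre of the underside; z up along its axis.
- sample_tube: Clear 50 ml sample tube with cream-coloured contents and a blue screw cap 34 mm wide: wall and foot 29 to 30 mm in diameter, 115 mm high, cap from 102 mm up. About 37 g. Stands upright on the bench at the start, loose. Origin: centre of the underside; z up along its axis.
- small_vial: Small amber vial with a white cap: 21 mm in diameter, 47 mm high (cap from 38 mm up, 17 mm wide). About 12 g. Stands upright on the bench at the start, loose. Origin: centre of the underside; z up along its axis.
- block_wide: Widest bore: the squat white bottle. Aluminium block 84 x 84 x 40 mm, fixed in one of four bays (86 mm apart, any order) of a grey tray, rim 20 mm over the bench. Origin: centre of its underside, 5 mm over the bench; z up, y along the row, x across. Round bore in the middle, 70 mm wide, 24 mm deep, floor 16 mm above the origin; 45 degree lead-in widens the mouth to 78 mm.
- block_medium: Second widest bore: the slim white bottle. Aluminium block 84 x 84 x 40 mm, fixed in one of four bays (86 mm apart, any order) of a grey tray, rim 20 mm over the bench. Origin: centre of its underside, 5 mm over the bench; z up, y along the row, x across. Round bore in the middle, 54 mm wide, 26 mm deep, floor 14 mm above the origin; 45 degree lead-in widens the mouth to 64 mm.
- block_tube: Second narrowest bore: the capped sample tube. Aluminium block 84 x 84 x 40 mm, fixed in one of four bays (86 mm apart, any order) of a grey tray, rim 20 mm over the bench. Origin: centre of its underside, 5 mm over the bench; z up, y along the row, x across. Round bore in the middle, 40 mm wide, 30 mm deep, floor 10 mm above the origin; 45 degree lead-in widens the mouth to 50 mm.
- block_vial: Narrowest and shallowest bore: the amber vial. Aluminium block 84 x 84 x 40 mm, fixed in one of four bays (86 mm apart, any order) of a grey tray, rim 20 mm over the bench. Origin: centre of its underside, 5 mm over the bench; z up, y along the row, x across. Round bore in the middle, 28 mm wide, 14 mm deep, floor 26 mm above the origin; 45 degree lead-in widens the mouth to 38 mm.
- wash_bottle: Look-alike to be left alone: tall white wash bottle with a blue cap and a label, 66 mm in diameter, 165 mm high, about 300 g. Stands upright on the bench at the start, loose. Origin: centre of the underside; z up along its axis.
- open_tube: Look-alike to be left alone: narrow open tube without a cap, cream-coloured contents, 16 mm in diameter, 100 mm high, about 12 g, easily knocked over. Stands upright on the bench at the start, loose. Origin: centre of the underside; z up along its axis.
Not all that is in view belongs to the job. What is shaped like the sample_tube but green or yellow is not meant. What is shaped like the small_vial but yellow is not meant.

How it is judged:
By the outcome, as a careful person would: the job done as asked, in the order asked, and still so for the second after the job is handed in, with the robot touching nothing.
It also fails if it takes over 101 s, if anything falls off the work surface, if the arm or the gripper's body presses on something with over 40 N, if the wrist force passes 120 N, or if a joint passes its speed limit or range.

ROBOT

A 7-joint arm with a two-finger parallel gripper is mounted at the origin on a cart in front of the work surface, level with it; the furniture and walls round the work are solid. World frame = base frame: x ahead of the robot, y to its left, z up, the work surface at z = 0. Lengths are in m, angles in rad, forces in N, time in s.
With the tool pointing down it reaches from about 0.425 to 1.025 m from the base axis. Payload 9.4 kg.
Tool frame: the origin (TCP) lies midway between the tips of the shut fingers; the grasp point (between the pads) lies 19 mm behind it (tcp_to_grasp is the z of the grasp point in the tool frame, in m); z points along the fingers, y is the line along which they close (so a half turn about z gives the same grasp; the last joint's range is limited). The gripper opens to 93 mm and grips with 3 to 60 N. Pads are 15 mm wide; open, the fingers measure 128 mm over their backs; the gripper's body (75 mm by 188 mm) begins 65 mm behind the grasp point.
Start: joints at [-1.344, 0.599, -0.003, 1.599, 0.002, 0.943, -0.08], TCP at [0.217, 0.692, 0.219] pointing down, gripper open.
Joint ranges: [-2.57, 2.57], [-0.35, 1.97], [-1.29, 1.29], [0.11, 2.56], [-1.05, 4.19], [0.11, 1.86], [-2.63, 2.63]. Speed limits (rad/s): [2.22, 2.22, 3.01, 3.01, 3.14, 3.14, 3.14].

INTERFACE

Orientations are given as a unit quaternion [x, y, z, w].
In Python, from rig import * gives the robot as it stands. The module is installed in compiled form; this text tells all that it offers.
- The arm moves only by the shell command python3 -m handwheel 'ROWS' [FORCE]. ROWS is JSON, a list of rows, each an object with "angular": the turn, a rotation vector about the tool's x, y, z in degrees, a list of three; "offset": the shift along the tool's x, y, z in m, a list of three; "claw": the opening, from 0 (shut) to 1 (fully open). A call has 1 to 10 rows; each row shifts and turns the commanded pose from where the row before left it, along the tool's axes as they then stand; what a row does not reach is not made up. A row lasts 1/8 s, in which the tool goes at most 62.5 mm and 10.7 degrees, less where a joint would pass 70% of its speed; a pose out of reach is approached as far as the arm can. A call with a gripper value outside its range is refused whole. The fingers move at their own pace and stop on an object; FORCE is the grip in N (left out, the last holds). Time passes only in rows, so rows that do not move let the fingers close. It gives the time, the measured TCP pose, the force, the opening and the grip force at its end, in the units of the state.
- observe(): the state, without advancing time (a new reading comes with each control period).
- grab_frame(name): name is "scene" or "top" or "wrist"; returns the picture (420x560x3 uint8, blue, green, red); there is no depth.
- camera_model(name): a dict with "camera_matrix" (3x3 intrinsics, pixels), "rvec" (rotation vector, rad) and "tvec" (3), from world to camera coordinates, as OpenCV has them. Camera axes: x right, y down, z forward; pixel columns grow to the right and rows downward; lengths in m; the calibration is good to about 2 mm. A picture is of the moment at which its call begins: read the wrist's pose just before it. camera_model takes no time and is no camera call; for the wrist camera it gives the pose at the moment of the call.
- hand_in(): hands the job in; it is judged then, once.
The state is a dict: "clock": time; "joint_positions": joint angles; "qd": joint speeds; "joint_torque": joint torques, N m; "eef_pos": TCP position; "orientation": TCP orientation; "contact_force": force on the tool from outside, world axes, zero at the start; "torque": the same for the moment, N m; "opening": finger opening in m; "finger_force": force on a finger pad.
Only numpy, scipy, OpenCV 4.12 (cv2) and the standard library are available. Lean on these libraries where they do the work, as an engineer would, in place of code of your own. Each camera call takes 0.05 s, during which the arm holds its last target. There are 200 camera calls.

## Working session

There is one attempt and no reset: what is moved stays moved. The work goes in short steps, Python scripts to look and compute and a shell command to move; the robot and the scene stay as the last step left them, time stands still between calls to the robot, and variables do not carry over. Pictures are saved under pics/ and viewed, at most 14 in all, crops included, and the job is handed in when it is done.

```bash
mkdir -p pics; python3 - <<'E'
from rig import *
import cv2
for n in("scene","top"):
    cv2.imwrite(f"pics/{n}0.png",grab_frame(n))
    m=camera_model(n);print(n,m)
s=observe();print(s)
E
```

```text
scene {'camera_matrix': array([[542.88469681,   0.        , 283.04328196],
       [  0.        , 542.88469681, 211.78617451],
       [  0.        ,   0.        ,   1.        ]]), 'rvec': array([ 2.01545908, -0.76161146,  0.42023569]), 'tvec': array([-0.42118878,  0.2208042 ,  0.96662777])}
top {'camera_matrix': array([[420.93148297,   0.        , 279.79136029],
       [  0.        , 420.93148297, 211.60819318],
       [  0.        ,   0.        ,   1.        ]]), 'rvec': array([ 2.11386124, -2.11642175,  0.19858824]), 'tvec': array([-0.00598774,  0.52679119,  0.95496877])}
{'clock': 0.1, 'joint_positions': array([-1.34366125,  0.60002977, -0.00252361,  1.60007267,  0.00181924,
        0.942927  , -0.07978521]), 'qd': array([-4.63376299e-04, -1.60378877e-03, -7.29786486e-04, -4.13653051e-03,
       -6.99680660e-04, -4.88184823e-05,  6.14719348e-04]), 'joint_torque': array([ 4.33407782e-03, -7.66555381e+01,  1.50156654e+00, -2.52938193e+01,
       -5.24298032e-02,  1.35314694e-02,  3.95166114e-05]), 'eef_pos': array([0.21680159, 0.69134363, 0.21784958]), 'orientation': array([ 1.51300057e-01,  9.88487621e-01, -7.17070678e-04, -2.88580752e-05]), 'contact_force': array([-0.31564874,  1.25464555,  0.47891387]), 'torque': array([ 0.01490993,  0.04345467, -0.00021647]), 'finger_force': 0.0, 'opening': 0.09307713513210261}
```

View pics/scene0.png

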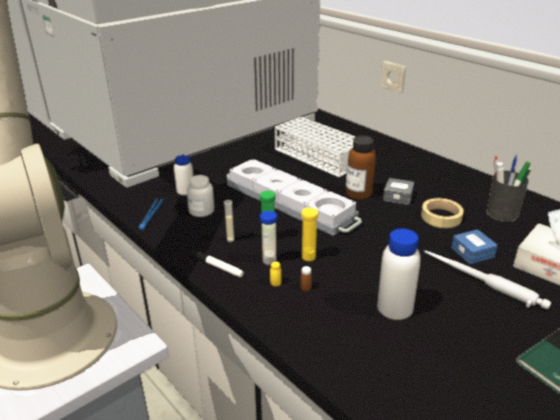

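View pics/top0.png

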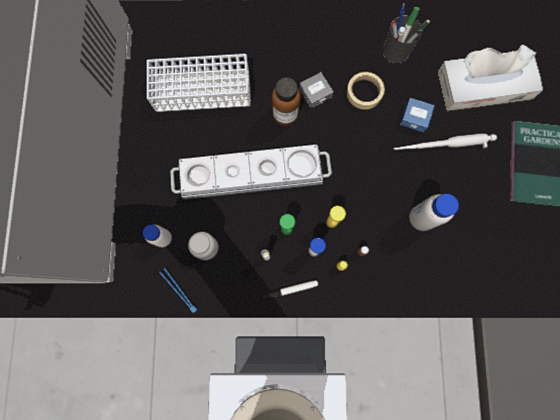

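The top view shows the candidates for each item:
- **Squat bottle:** (203,246). The only look-alike is the wash bottle at (440,208).
- **Slim bottle:** (155,235), blue cap, by the instrument. The wash bottle is again the look-alike.
- **Sample tube:** blue cap at (318,245). Green at (287,223), yellow at (337,215) and the open tube at (265,255) are not meant.
- **Vial:** white cap at (364,251). The yellow vial at (342,266) is not meant.
- **Tray bores:** (198,174), (233,171), (268,167) and (302,163). By eye, the widest is at 302, then 198, 268 and 233.

```bash
cat > h.py <<'E'
from rig import *
import cv2, numpy as np
from scipy.spatial.transform import Rotation as R
def cam(n):
    m=camera_model(n);Rm=cv2.Rodrigues(np.array(m['rvec']))[0];t=np.array(m['tvec']).ravel()
    return m['camera_matrix'],Rm,t
def ray(n,px,z,c=None):
    K,Rm,t=c or cam(n);o=-Rm.T@t
    d=Rm.T@np.linalg.inv(K)@np.array([px[0],px[1],1.]);return o+d*(z-o[2])/d[2]
def proj(n,p,c=None):
    K,Rm,t=c or cam(n);q=K@(Rm@np.array(p)+t);return q[:2]/q[2]
def blobs(mask,amin=15):
    n,l,s,c=cv2.connectedComponentsWithStats(mask.astype(np.uint8))
    return [(c[i].round(1),s[i].tolist()) for i in range(1,n) if s[i][4]>=amin]
E
python3 - <<'E'
from h import *
im=cv2.imread('pics/top0.png');hsv=cv2.cvtColor(im,cv2.COLOR_BGR2HSV);H,S,V=cv2.split(hsv)
print('cam',[(-cam(n)[1].T@cam(n)[2]).round(3) for n in('top','scene')])
for b,s in blobs((H>105)&(H<130)&(S>150)&(V>70)): print('blue',b,s,[ray('top',b,z).round(3) for z in(.096,.115)])
for b,s in blobs((S<60)&(V>110)&(np.arange(420)[:,None]>200)&(np.arange(420)[:,None]<300)&(np.arange(560)[None]>130)): print('white',b,s,[ray('top',b,z).round(3) for z in(.047,.086,.1)])
for p in [(198,174),(233,171),(268,167),(302,163)]: print('bore',ray('top',p,.045).round(3))
for p in [(127,0),(113,280),(0,284),(133,50)]: print('box',[ray('top',p,z).round(3) for z in(0,.3,.4)])
def up(n,x0,y0,x1,y1,k):
    return cv2.resize(n[y0:y1,x0:x1],None,fx=k,fy=k,interpolation=cv2.INTER_CUBIC)
cv2.imwrite('pics/crop1.png',up(im,130,135,400,300,2.9))
E
```

```text
cam [array([ 0.331, -0.015,  1.039]), array([-0.148, -0.809,  0.695])]
blue [400.6  16.8] [398, 7, 7, 22, 49] [array([ 1.015, -0.31 ,  0.096]), array([ 1.001, -0.304,  0.115])]
blue [445.7 205. ] [433, 193, 26, 24, 473] [array([ 0.533, -0.386,  0.096]), array([ 0.529, -0.378,  0.115])]
blue [150.5 232.1] [143, 225, 16, 15, 199] [array([0.471, 0.286, 0.096]), array([0.468, 0.28 , 0.115])]
blue [317.6 244.7] [310, 237, 16, 16, 195] [array([ 0.442, -0.092,  0.096]), array([ 0.44 , -0.09 ,  0.115])]
white [428.9 217.8] [414, 201, 40, 29, 551] [array([ 0.512, -0.363,  0.047]), array([ 0.505, -0.349,  0.086]), array([ 0.502, -0.344,  0.1  ])]
white [161.5 237.9] [147, 225, 24, 22, 237] [array([0.465, 0.275, 0.047]), array([0.459, 0.263, 0.086]), array([0.457, 0.259, 0.1  ])]
white [202.  244.8] [189, 232, 28, 27, 573] [array([0.448, 0.178, 0.047]), array([0.443, 0.17 , 0.086]), array([0.442, 0.167, 0.1  ])]
white [364.5 249.6] [361, 246, 8, 8, 51] [array([ 0.436, -0.206,  0.047]), array([ 0.432, -0.199,  0.086]), array([ 0.43 , -0.196,  0.1  ])]
white [312.3 252.5] [309, 249, 9, 7, 31] [ar
[... 156 characters left out ...]
028, 0.047]), array([0.421, 0.026, 0.086]), array([0.42 , 0.026, 0.1  ])]
white [298.5 287.4] [281, 281, 37, 15, 247] [array([ 0.348, -0.05 ,  0.047]), array([ 0.348, -0.049,  0.086]), array([ 0.348, -0.048,  0.1  ])]
bore [0.623 0.194 0.045]
bore [0.63  0.108 0.045]
bore [0.64  0.022 0.045]
bore [ 0.65  -0.061  0.045]
box [array([1.143, 0.422, 0.   ]), array([0.908, 0.296, 0.3  ]), array([0.83 , 0.254, 0.4  ])]
box [array([0.367, 0.402, 0.   ]), array([0.357, 0.282, 0.3  ]), array([0.354, 0.241, 0.4  ])]
box [array([0.358, 0.678, 0.   ]), array([0.35 , 0.478, 0.3  ]), array([0.348, 0.412, 0.4  ])]
box [array([0.988, 0.395, 0.   ]), array([0.798, 0.276, 0.3  ]), array([0.735, 0.237, 0.4  ])]
```

View pics/crop1.png

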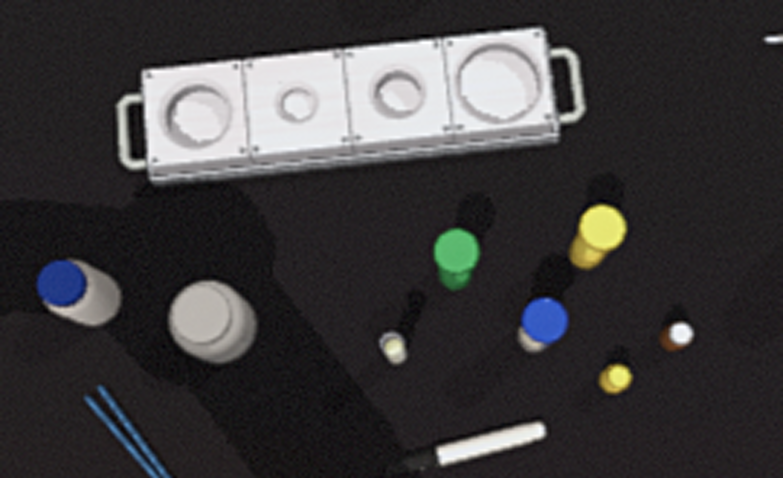

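```bash
python3 - <<'E'
from h import *
for p in [(128,172),(160,180),(22,90),(318,100),(305,0),(115,170)]: print('box scene',p,[ray('scene',p,z).round(3) for z in(0,.03,.4)])
# triangulate
def tri(a,b):
    P=[]
    for n in('top','scene'):
        K,Rm,t=cam(n);P.append(K@np.c_[Rm,t])
    X=cv2.triangulatePoints(P[0],P[1],np.array(a,float),np.array(b,float));return (X[:3]/X[3]).ravel().round(3)
print('brown cap',tri((287,86),(363,142)),'foot',ray('scene',(358,195),0).round(3))
print('jar cap',tri((199.3,242.9),(200.5,183)),ray('top',(199.3,242.9),.086).round(3))
print('rinse cap',tri((150.5,232.1),(182,158)),'tubecap',tri((317.6,244.7),(268.5,214)),'vial',tri((364.5,249.6),(306,269)))
print('wash',tri((445.7,205),(402.5,236)), 'yel',ray('top',(338,213),.115).round(3),'gr',ray('top',(287,221),.115).round(3),'yv',ray('top',(342,265),.047).round(3))
for p in[(301.7,163.3),(197.9,174.3),(232,170.5),(267.9,167.4)]: print(ray('top',p,.045).round(4))
im=cv2.imread('pics/scene0.png');cv2.imwrite('pics/crop2.png',cv2.resize(im[60:320,0:340],None,fx=2.3,fy=2.3,interpolation=2))
E
```

```text
box scene (128, 172) [array([0.409, 0.477, 0.   ]), array([0.385, 0.421, 0.03 ]), array([ 0.089, -0.263,  0.4  ])]
box scene (160, 180) [array([0.451, 0.377, 0.   ]), array([0.426, 0.326, 0.03 ]), array([ 0.107, -0.305,  0.4  ])]
box scene (22, 90) [array([0.429, 1.365, 0.   ]), array([0.404, 1.271, 0.03 ]), array([0.097, 0.114, 0.4  ])]
box scene (318, 100) [array([1.198, 0.532, 0.   ]), array([1.14 , 0.474, 0.03 ]), array([ 0.424, -0.24 ,  0.4  ])]
box scene (305, 0) [array([2.444, 1.925, 0.   ]), array([2.332, 1.807, 0.03 ]), array([0.953, 0.352, 0.4  ])]
box scene (115, 170) [array([0.388, 0.512, 0.   ]), array([0.365, 0.455, 0.03 ]), array([ 0.08 , -0.248,  0.4  ])]
brown cap [ 0.803 -0.023  0.141] foot [ 0.789 -0.031  0.   ]
jar cap [0.452 0.178 0.072] [0.448 0.176 0.086]
rinse cap [0.473 0.287 0.092] tubecap [ 0.441 -0.091  0.115] vial [ 0.437 -0.207  0.045]
wash [ 0.519 -0.36   0.163] yel [ 0.511 -0.137  0.115] gr [ 0.493 -0.023  0.115] yv [ 0.4   -0.152  0.047]
[ 0.6492 -0.0606  0.045 ]
[0.6218 0.1944 0.045 ]
[0.6313 0.1108 0.045 ]
[0.639  0.0226 0.045 ]
```

View pics/crop2.png

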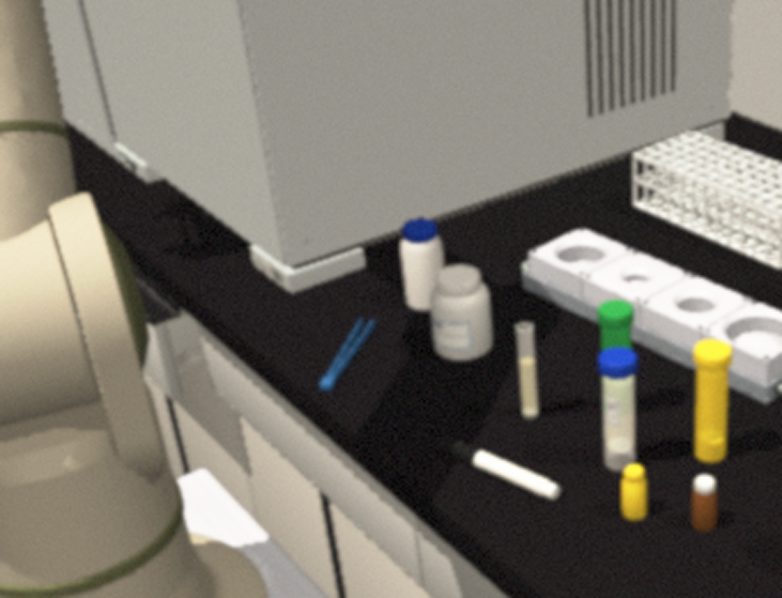

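Crop check: bottle, jar, blue-capped tube (crop 617,410) and amber vial with white cap (705,503) match their descriptions. The green and yellow ones are distinct, and the instrument's near face is at about y=0.40.

```bash
cat >> h.py <<'E'
def off(x,y,z,deg=None):
    s=observe();r=R.from_quat(s['orientation']);M=r.as_matrix()
    print('off',(M.T@(np.array([x,y,z])-s['eef_pos'])).round(4),'tcp',s['eef_pos'].round(4),'ty',round(np.degrees(np.arctan2(M[1,1],M[0,1])),1),'tilt',M[:2,2].round(4),'t',round(s['clock'],2),'F',s['contact_force'].round(1),'open',round(s['opening'],4),s['finger_force'])
E
python3 -m handwheel '[{"angular":[0,0,0],"offset":[-0.015,-0.034,0],"claw":1},{"angular":[0,0,0],"offset":[-0.015,-0.034,0],"claw":1},{"angular":[0,0,0],"offset":[-0.015,-0.034,0],"claw":1},{"angular":[0,0,0],"offset":[-0.015,-0.034,0],"claw":1},{"angular":[0,0,0],"offset":[-0.015,-0.034,0],"claw":1},{"angular":[0,0,0],"offset":[-0.015,-0.034,0],"claw":1},{"angular":[0,0,0],"offset":[-0.015,-0.034,0],"claw":1},{"angular":[0,0,0],"offset":[-0.015,-0.034,0],"claw":1}]' 20
python3 -c "from h import *;off(.31,.31,.22)"
```

```text
clock: 1.1
eef_pos: [0.25, 0.395, 0.2185]
orientation: [0.151, 0.988, -0.0, -0.0]
contact_force: [0.8, 0.5, 0.2]
opening: 0.093
finger_force: 0.0
off [-0.0826 -0.0632 -0.0015] tcp [0.25   0.395  0.2185] ty 72.6 tilt [-0.0001 -0.0003] t 1.1 F [0.8 0.5 0.2] open 0.093 0.0
```

```bash

python3 -m handwheel '[{"angular":[0,0,0],"offset":[-0.028,-0.021,0],"claw":1},{"angular":[0,0,0],"offset":[-0.028,-0.021,0],"claw":1},{"angular":[0,0,0],"offset":[-0.028,-0.021,0],"claw":1},{"angular":[0,0,0],"offset":[-0.034,-0.017,0],"claw":1},{"angular":[0,0,0],"offset":[-0.034,-0.017,0],"claw":1},{"angular":[0,0,0],"offset":[-0.034,-0.017,0],"claw":1},{"angular":[0,0,0],"offset":[-0.034,-0.017,0],"claw":1},{"angular":[0,0,0],"offset":[-0.034,-0.017,0],"claw":1},{"angular":[0,0,9.5],"offset":[0,0,0],"claw":1},{"angular":[0,0,9.5],"offset":[0,0,0],"claw":1}]'
python3 -m handwheel '[{"angular":[0,0,9.5],"offset":[0,0,0],"claw":1},{"angular":[0,0,9.5],"offset":[0,0,0],"claw":1},{"angular":[0,0,9.5],"offset":[0,0,0],"claw":1},{"angular":[0,0,9.5],"offset":[0,0,0],"claw":1},{"angular":[0,0,9.5],"offset":[0,0,0],"claw":1},{"angular":[0,0,0],"offset":[0,0,0],"claw":1}]'
python3 - <<'E'
from h import *
off(.448,.177,.031);c=cam('wrist');im=grab_frame('wrist');cv2.imwrite('pics/w1.png',im)
for p in[(.448,.177,.086),(.472,.287,.096)]:print(proj('wrist',p,c))
E
```

```text
clock: 2.35
eef_pos: [0.4484, 0.1783, 0.2184]
orientation: [0.316, 0.949, -0.0, -0.0]
contact_force: [-0.9, 0.7, -0.0]
opening: 0.0932
finger_force: 0.0
clock: 3.1
eef_pos: [0.4479, 0.1792, 0.2185]
orientation: [0.668, 0.744, -0.0, 0.0]
contact_force: [0.2, -0.1, 0.5]
opening: 0.0931
finger_force: 0.0
off [-2.200e-03 -1.000e-04  1.875e-01] tcp [0.4479 0.1792 0.2185] ty 6.2 tilt [-0.0002 -0.0005] t 3.1 F [ 0.2 -0.1  0.5] open 0.0931 0.0
[282.03498056 202.86513196]
[324.67199453  81.17308324]
```

View pics/w1.png

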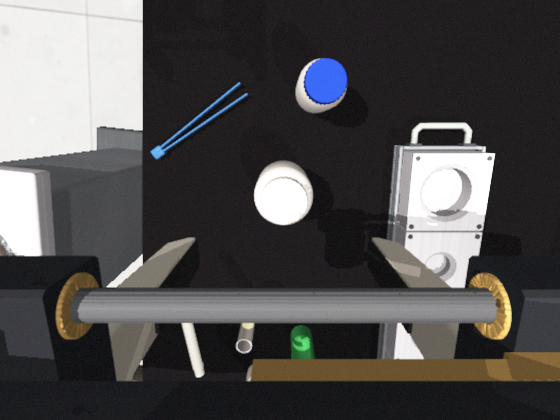

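The wrist view shows the jar cap at about (285,200) and the slim bottle's cap at (326,80), within 4 px of prediction. The medium bore is at (446,192).

```bash
python3 - <<'E'
from h import *
im=cv2.imread('pics/w1.png');hsv=cv2.cvtColor(im,cv2.COLOR_BGR2HSV);H,S,V=cv2.split(hsv)
b=[x for x in blobs((H>105)&(H<130)&(S>150)&(V>120),500)];print(b)
for q,_ in b: print('rinse',ray('wrist',q,.096).round(4))
print('jar',ray('wrist',(285,200.5),.086).round(4))
g=cv2.GaussianBlur(cv2.cvtColor(im,cv2.COLOR_BGR2GRAY),(3,3),0)
c=cv2.HoughCircles(g[150:250,230:340],cv2.HOUGH_GRADIENT,1,5,param1=100,param2=12,minRadius=20,maxRadius=30);print('circ',c[0][:3]+[230,150,0])
for p in [(446,192),(440,264)]:print('bores',ray('wrist',p,.045).round(4))
E
```

```text
[(array([325.4,  80.4]), [304, 58, 43, 46, 1522])]
rinse [0.4723 0.2878 0.096 ]
jar [0.4506 0.1796 0.086 ]
circ [[282.5        195.5         29.39999962]
 [282.5        202.5         23.79999924]
 [282.5        188.5         28.20000076]]
bores [0.6215 0.1985 0.045 ]
bores [0.6341 0.1165 0.045 ]
```

```bash

python3 -m handwheel '[{"angular":[0,0,0],"offset":[-0.001,0,0.047],"claw":1},{"angular":[0,0,0],"offset":[0,0,0.047],"claw":1},{"angular":[0,0,0],"offset":[0,0,0.047],"claw":1},{"angular":[0,0,0],"offset":[0,0,0.03],"claw":1},{"angular":[0,0,0],"offset":[0,0,0.017],"claw":1},{"angular":[0,0,0],"offset":[0,0,0],"claw":0.5},{"angular":[0,0,0],"offset":[0,0,0],"claw":0.5},{"angular":[0,0,0],"offset":[0,0,0],"claw":0.5},{"angular":[0,0,0],"offset":[0,0,0],"claw":0.5}]' 20
python3 -c "from h import *;off(.649,-.0615,.12)"
```

```text
clock: 4.28
eef_pos: [0.4486, 0.1785, 0.0314]
orientation: [0.668, 0.744, 0.001, 0.0]
contact_force: [-0.3, -0.8, 5.1]
opening: 0.0595
finger_force: 20.0
off [-0.2599  0.1737 -0.0885] tcp [0.4486 0.1785 0.0314] ty 6.1 tilt [0.0014 0.0007] t 4.28 F [-0.3 -0.8  5.1] open 0.0595 20.007311773952097
```

```bash

python3 -m handwheel '[{"angular":[0,0,0],"offset":[0,0,-0.01],"claw":0.5},{"angular":[0,0,0],"offset":[0,0,-0.04],"claw":0.5},{"angular":[0,0,0],"offset":[0,0,-0.04],"claw":0.5},{"angular":[0,0,0],"offset":[0,0,-0.04],"claw":0.5},{"angular":[0,0,0],"offset":[0,0,-0.04],"claw":0.5},{"angular":[0,0,0],"offset":[-0.02,0.014,0],"claw":0.5},{"angular":[0,0,0],"offset":[-0.03,0.02,0],"claw":0.5},{"angular":[0,0,0],"offset":[-0.03,0.02,0],"claw":0.5},{"angular":[0,0,0],"offset":[-0.03,0.02,0],"claw":0.5},{"angular":[0,0,0],"offset":[-0.03,0.02,0],"claw":0.5}]' 
python3 -m handwheel '[{"angular":[0,0,0],"offset":[-0.03,0.02,0],"claw":0.5},{"angular":[0,0,0],"offset":[-0.03,0.02,0],"claw":0.5},{"angular":[0,0,0],"offset":[-0.03,0.02,0],"claw":0.5},{"angular":[0,0,0],"offset":[-0.03,0.02,0],"claw":0.5},{"angular":[0,0,0],"offset":[0,0,0],"claw":0.5},{"angular":[0,0,0],"offset":[0,0,0],"claw":0.5}]' 
python3 - <<'E'
from h import *
off(.649,-.0615,.052)
for n in('scene','wrist'): cv2.imwrite(f'pics/{n}2.png',grab_frame(n))
im=np.hstack([cv2.imread(f'pics/{n}2.png') for n in('scene','wrist')]);cv2.imwrite('pics/v2.png',cv2.resize(im,(800,300)))
E
```

```text
clock: 5.52
eef_pos: [0.5568, 0.0481, 0.2014]
orientation: [0.668, 0.744, 0.0, -0.0]
contact_force: [0.7, 0.8, -0.6]
opening: 0.0593
finger_force: 20.0
clock: 6.28
eef_pos: [0.6481, -0.0612, 0.2008]
orientation: [0.668, 0.744, -0.0, -0.0]
contact_force: [0.2, 0.4, -1.1]
opening: 0.0597
finger_force: 20.0
off [-0.0004  0.001   0.1488] tcp [ 0.6481 -0.0612  0.2008] ty 6.1 tilt [-0.0008  0.0005] t 6.28 F [ 0.2  0.4 -1.1] open 0.0597 19.957360572880134
```

View pics/v2.png

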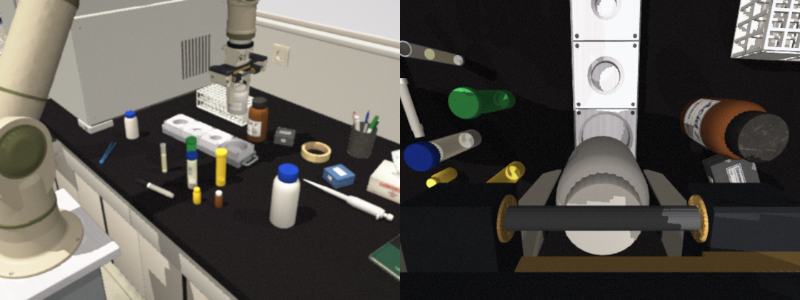

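Jar is held upright over the wide bore. The tube bore shows at about (286,105) in the wrist frame, and nothing has been knocked over. Lowering now.

```bash

python3 -m handwheel '[{"angular":[0,0,0],"offset":[0,0.001,0.02],"claw":0.5},{"angular":[0,0,0],"offset":[0,0,0.035],"claw":0.5},{"angular":[0,0,0],"offset":[0,0,0.035],"claw":0.5},{"angular":[0,0,0],"offset":[0,0,0.02],"claw":0.5},{"angular":[0,0,0],"offset":[0,0,0.012],"claw":0.5},{"angular":[0,0,0],"offset":[0,0,0],"claw":0.5}]' 
python3 -m handwheel '[{"angular":[0,0,0],"offset":[0,0,0.008],"claw":0.5},{"angular":[0,0,0],"offset":[0,0,0.008],"claw":0.5},{"angular":[0,0,0],"offset":[0,0,0.006],"claw":0.5},{"angular":[0,0,0],"offset":[0,0,0],"claw":0.5}]' 
python3 -c "from h import *;off(.649,-.0615,.052)"
```

```text
clock: 7.12
eef_pos: [0.6498, -0.0616, 0.0785]
orientation: [0.668, 0.744, -0.0, -0.0]
contact_force: [-0.0, 0.6, -0.1]
opening: 0.059
finger_force: 20.0
clock: 7.62
eef_pos: [0.6496, -0.0618, 0.0561]
orientation: [0.669, 0.744, -0.0, -0.0]
contact_force: [-0.6, 1.7, -1.3]
opening: 0.0594
finger_force: 20.0
off [ 0.0004 -0.0005  0.0041] tcp [ 0.6496 -0.0618  0.0561] ty 6.1 tilt [-0.0008  0.    ] t 7.62 F [-0.6  1.7 -1.3] open 0.0594 19.957155167357996
```

```bash

python3 -m handwheel '[{"angular":[0,0,0],"offset":[0,0,0.002],"claw":0.5},{"angular":[0,0,0],"offset":[0,0,0.002],"claw":0.5},{"angular":[0,0,0],"offset":[0,0,0],"claw":0.5}]' 
python3 -m handwheel '[{"angular":[0,0,0],"offset":[0,0,0],"claw":0.7},{"angular":[0,0,0],"offset":[0,0,0],"claw":0.8},{"angular":[0,0,0],"offset":[0,0,0],"claw":0.9}]' 
python3 -c "from h import *;off(.649,-.0615,.052)"
```

```text
clock: 8.0
eef_pos: [0.6499, -0.0618, 0.0526]
orientation: [0.669, 0.744, 0.0, 0.0]
contact_force: [0.3, 0.3, -1.3]
opening: 0.059
finger_force: 20.0
clock: 8.38
eef_pos: [0.6499, -0.0618, 0.0527]
orientation: [0.669, 0.744, 0.0, 0.0]
contact_force: [-0.3, -0.1, 0.3]
opening: 0.0794
finger_force: 0.0
off [ 0.0004 -0.0009  0.0007] tcp [ 0.6499 -0.0618  0.0527] ty 6.1 tilt [0.0002 0.    ] t 8.38 F [-0.3 -0.1  0.3] open 0.0794 0.0
```

```bash

python3 -m handwheel '[{"angular":[0,0,0],"offset":[0,0,-0.03],"claw":0.9},{"angular":[0,0,0],"offset":[0,0,-0.06],"claw":0.9},{"angular":[0,0,0],"offset":[0,0,-0.06],"claw":0.9},{"angular":[0,0,0],"offset":[0.04,-0.014,0],"claw":0.9},{"angular":[0,0,0],"offset":[0.05,-0.02,0],"claw":0.9},{"angular":[0,0,0],"offset":[0.05,-0.02,0],"claw":0.9},{"angular":[0,0,0],"offset":[0.05,-0.02,0],"claw":0.9},{"angular":[0,0,0],"offset":[0.05,-0.02,0],"claw":0.9},{"angular":[0,0,0],"offset":[0.05,-0.02,0],"claw":0.9},{"angular":[0,0,0],"offset":[0.05,-0.02,0],"claw":0.9}]' 
python3 -m handwheel '[{"angular":[0,0,0],"offset":[0.026,-0.006,0],"claw":0.9},{"angular":[0,0,0],"offset":[0,0,0],"claw":0.9}]' 
python3 -c "
from h import *
off(.4723,.2875,.041)
im=grab_frame('top');cv2.imwrite('pics/t3.png',im)"
```

```text
clock: 9.62
eef_pos: [0.4796, 0.2636, 0.2029]
orientation: [0.669, 0.744, 0.0, 0.0]
contact_force: [-0.2, 0.6, 0.2]
opening: 0.0835
finger_force: 0.0
clock: 9.88
eef_pos: [0.4707, 0.2895, 0.2026]
orientation: [0.667, 0.745, 0.0, -0.0]
contact_force: [-0.1, 0.2, 0.3]
opening: 0.0836
finger_force: 0.0
off [-0.0023  0.0014  0.1616] tcp [0.4707 0.2895 0.2026] ty 6.3 tilt [-0.0003  0.0005] t 9.88 F [-0.1  0.2  0.3] open 0.0836 0.0
```

```bash

python3 -m handwheel '[{"angular":[0,0,0],"offset":[-0.002,0.001,0.04],"claw":0.9},{"angular":[0,0,0],"offset":[0,0,0.045],"claw":0.9},{"angular":[0,0,0],"offset":[0,0,0.045],"claw":0.9},{"angular":[0,0,0],"offset":[0,0,0.02],"claw":0.9},{"angular":[0,0,0],"offset":[0,0,0.012],"claw":0.9},{"angular":[0,0,0],"offset":[0,0,0],"claw":0.35},{"angular":[0,0,0],"offset":[0,0,0],"claw":0.35},{"angular":[0,0,0],"offset":[0,0,0],"claw":0.35},{"angular":[0,0,0],"offset":[0,0,0],"claw":0.35},{"angular":[0,0,0],"offset":[0,0,0],"claw":0.35}]' 
python3 -c "from h import *;off(.6225,.196,.2)"
```

```text
clock: 11.18
eef_pos: [0.4731, 0.2857, 0.0411]
orientation: [0.668, 0.744, 0.0, 0.0]
contact_force: [-1.0, 0.2, 4.1]
opening: 0.0444
finger_force: 20.0
off [-0.105   0.1391 -0.1589] tcp [0.4731 0.2857 0.0411] ty 6.1 tilt [0.0006 0.0005] t 11.18 F [-1.   0.2  4.1] open 0.0444 19.973838763608
```

View pics/t3.png

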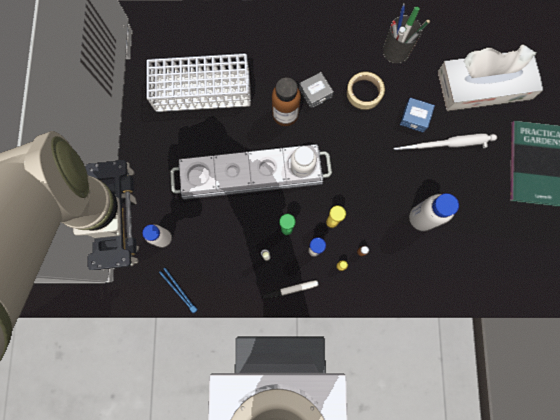

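Jar sits in the wide bore, cap at (303,158). The slim bottle is gripped.

```bash

python3 -m handwheel '[{"angular":[0,0,0],"offset":[0,0,-0.01],"claw":0.35},{"angular":[0,0,0],"offset":[0,0,-0.04],"claw":0.35},{"angular":[0,0,0],"offset":[0,0,-0.04],"claw":0.35},{"angular":[0,0,0],"offset":[-0.015,0.019,-0.02],"claw":0.35},{"angular":[0,0,0],"offset":[-0.03,0.04,0],"claw":0.35},{"angular":[0,0,0],"offset":[-0.03,0.04,0],"claw":0.35},{"angular":[0,0,0],"offset":[-0.02,0.026,0],"claw":0.35},{"angular":[0,0,0],"offset":[-0.01,0.014,0],"claw":0.35},{"angular":[0,0,0],"offset":[0,0,0],"claw":0.35},{"angular":[0,0,0],"offset":[0,0,0],"claw":0.35}]' 
python3 - <<'E'
from h import *
off(.6225,.196,.061)
c=cam('wrist');im=grab_frame('wrist');cv2.imwrite('pics/w4.png',im)
for p in [(.6225,.196,.045),(.4405,-.0905,.115)]:print(proj('wrist',p,c))
E
```

```text
clock: 12.42
eef_pos: [0.6209, 0.197, 0.1505]
orientation: [0.668, 0.744, -0.0, -0.001]
contact_force: [-0.2, -0.3, 0.3]
opening: 0.0444
finger_force: 20.0
off [-0.0012  0.0015  0.0895] tcp [0.6209 0.197  0.1505] ty 6.2 tilt [-0.0013  0.0005] t 12.43 F [-0.2 -0.3  0.3] open 0.0444 19.96195233605249
[283.89931868 208.93275925]
[ 36.37296146 529.1993798 ]
```

```bash

python3 -m handwheel '[{"angular":[0,0,0],"offset":[-0.001,0.001,0.02],"claw":0.35},{"angular":[0,0,0],"offset":[0,0,0.03],"claw":0.35},{"angular":[0,0,0],"offset":[0,0,0.014],"claw":0.35},{"angular":[0,0,0],"offset":[0,0,0.01],"claw":0.35},{"angular":[0,0,0],"offset":[0,0,0.008],"claw":0.35},{"angular":[0,0,0],"offset":[0,0,0.005],"claw":0.35},{"angular":[0,0,0],"offset":[0,0,0.002],"claw":0.35},{"angular":[0,0,0],"offset":[0,0,0],"claw":0.35}]' 
python3 -c "from h import *;off(.6225,.196,.061)"
```

```text
clock: 13.48
eef_pos: [0.6236, 0.1949, 0.0619]
orientation: [0.669, 0.744, 0.0, 0.0]
contact_force: [-0.6, -0.2, -0.4]
opening: 0.0443
finger_force: 20.0
off [ 0.0012 -0.001   0.0009] tcp [0.6236 0.1949 0.0619] ty 6.1 tilt [0.0004 0.0001] t 13.47 F [-0.6 -0.2 -0.4] open 0.0443 19.96187854092568
```

```bash

python3 -m handwheel '[{"angular":[0,0,0],"offset":[0,0,0.002],"claw":0.35},{"angular":[0,0,0],"offset":[0,0,0],"claw":0.35},{"angular":[0,0,0],"offset":[0,0,0],"claw":0.6},{"angular":[0,0,0],"offset":[0,0,0],"claw":0.7},{"angular":[0,0,0],"offset":[0,0,0],"claw":0.7},{"angular":[0,0,0],"offset":[0,0,-0.02],"claw":0.7},{"angular":[0,0,0],"offset":[0,0,-0.06],"claw":0.7},{"angular":[0,0,0],"offset":[0,0,-0.06],"claw":0.7}]' 
python3 -m handwheel '[{"angular":[0,0,0],"offset":[-0.024,-0.021,0],"claw":0.65},{"angular":[0,0,0],"offset":[-0.04,-0.032,0],"claw":0.65},{"angular":[0,0,0],"offset":[-0.04,-0.032,0],"claw":0.65},{"angular":[0,0,0],"offset":[-0.04,-0.032,0],"claw":0.65},{"angular":[0,0,0],"offset":[-0.04,-0.032,0],"claw":0.65},{"angular":[0,0,0],"offset":[-0.04,-0.032,0],"claw":0.65},{"angular":[0,0,0],"offset":[-0.04,-0.03,0],"claw":0.65},{"angular":[0,0,0],"offset":[0,0,0],"claw":0.65}]' 
python3 - <<'E'
from h import *
off(.4405,-.0905,.051)
c=cam('wrist');im=grab_frame('wrist');cv2.imwrite('pics/w5.png',im)
print(proj('wrist',(.4405,-.0905,.115),c))
H,S,V=cv2.split(cv2.cvtColor(im,cv2.COLOR_BGR2HSV))
for q,s in blobs((H>105)&(H<130)&(S>150)&(V>100),200): print(q,s,ray('wrist',q,.115,c).round(4))
E
```

```text
clock: 14.48
eef_pos: [0.6233, 0.1945, 0.2022]
orientation: [0.669, 0.744, -0.0, 0.0]
contact_force: [0.7, 0.5, -0.3]
opening: 0.0652
finger_force: 0.0
clock: 15.48
eef_pos: [0.4398, -0.093, 0.201]
orientation: [0.671, 0.742, 0.0, 0.0]
contact_force: [0.5, -0.2, 0.2]
opening: 0.0606
finger_force: 0.0
off [0.0024 0.0007 0.15  ] tcp [ 0.4398 -0.093   0.201 ] ty 5.8 tilt [0.0011 0.0001] t 15.47 F [ 0.5 -0.2  0.2] open 0.0606 0.0
[283.00851447 210.63624714]
[283.9 208.5] [265, 190, 39, 38, 1171] [ 0.441  -0.0887  0.115 ]
```

View pics/w5.png

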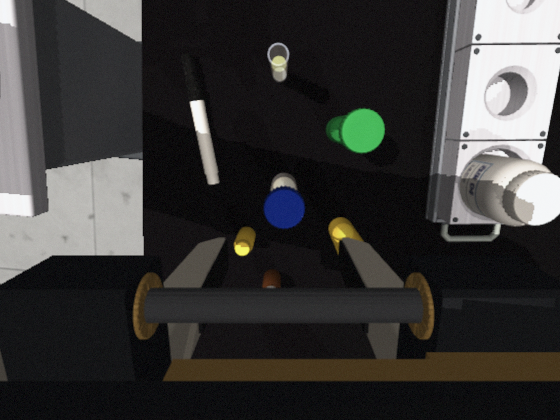

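Blue cap is at (284,208), matching the estimate. Neighbours are clear of the fingers, and the jar stands in its bore.

```bash

python3 -m handwheel '[{"angular":[0,0,0],"offset":[0.003,0.001,0.04],"claw":0.65},{"angular":[0,0,0],"offset":[0,0,0.045],"claw":0.65},{"angular":[0,0,0],"offset":[0,0,0.035],"claw":0.65},{"angular":[0,0,0],"offset":[0,0,0.02],"claw":0.65},{"angular":[0,0,0],"offset":[0,0,0.01],"claw":0.65},{"angular":[0,0,0],"offset":[0,0,0],"claw":0.2},{"angular":[0,0,0],"offset":[0,0,0],"claw":0.2},{"angular":[0,0,0],"offset":[0,0,0],"claw":0.2},{"angular":[0,0,0],"offset":[0,0,0],"claw":0.2},{"angular":[0,0,0],"offset":[0,0,0],"claw":0.2}]' 15
python3 -m handwheel '[{"angular":[0,0,0],"offset":[0,0,0],"claw":0.2},{"angular":[0,0,0],"offset":[0,0,0],"claw":0.2}]' 
python3 -c "from h import *;off(.6405,.0235,.22)"
```

```text
clock: 16.77
eef_pos: [0.4428, -0.087, 0.0502]
orientation: [0.668, 0.744, 0.0, 0.001]
contact_force: [-0.8, 0.3, 7.6]
opening: 0.0335
finger_force: 15.0
clock: 17.02
eef_pos: [0.4428, -0.0871, 0.0502]
orientation: [0.669, 0.744, 0.0, 0.001]
contact_force: [-0.2, 0.1, 7.0]
opening: 0.0331
finger_force: 15.0
off [ 0.0889  0.2085 -0.1696] tcp [ 0.4428 -0.0871  0.0502] ty 6.1 tilt [ 0.0013 -0.0001] t 17.02 F [-0.2  0.1  7. ] open 0.0331 14.995341787871439
```

```bash

python3 - <<'E'
from h import *
a=grab_frame('scene');b=grab_frame('wrist')
a=cv2.resize(a[150:310,170:380],(525,400));b=cv2.resize(b[120:360,160:400],(275,275));o=np.zeros((400,800,3),np.uint8);o[:,:525]=a;o[:275,525:]=b
cv2.imwrite('pics/v6.png',o)
E
```

```text
(no output)
```

View pics/v6.png

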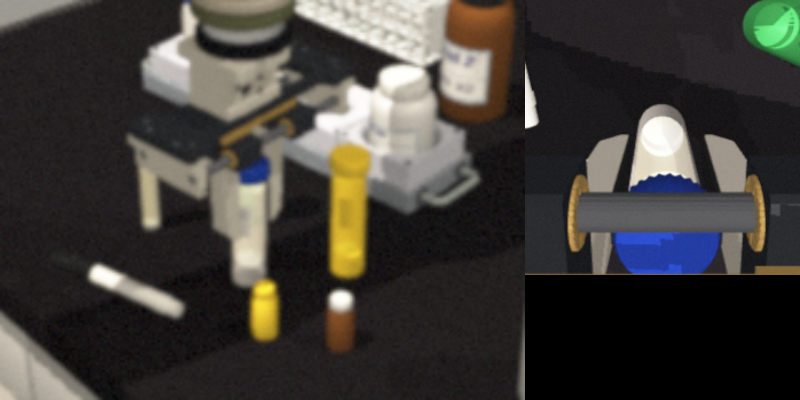

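The tube is upright, gripped at its 34 mm cap, which explains the 33 mm opening. Moving gently with a firmer grip.

```bash

python3 -m handwheel '[{"angular":[0,0,0],"offset":[0,0,0],"claw":0.2},{"angular":[0,0,0],"offset":[0,0,-0.01],"claw":0.2},{"angular":[0,0,0],"offset":[0,0,-0.025],"claw":0.2},{"angular":[0,0,0],"offset":[0,0,-0.03],"claw":0.2},{"angular":[0,0,0],"offset":[0,0,-0.03],"claw":0.2},{"angular":[0,0,0],"offset":[0,0,-0.025],"claw":0.2},{"angular":[0,0,0],"offset":[0,0,-0.02],"claw":0.2},{"angular":[0,0,0],"offset":[0.007,0.015,-0.01],"claw":0.2},{"angular":[0,0,0],"offset":[0.01,0.023,0],"claw":0.2},{"angular":[0,0,0],"offset":[0.012,0.028,0],"claw":0.2}]' 25
python3 -m handwheel '[{"angular":[0,0,0],"offset":[0.012,0.028,0],"claw":0.2},{"angular":[0,0,0],"offset":[0.012,0.028,0],"claw":0.2},{"angular":[0,0,0],"offset":[0.012,0.028,0],"claw":0.2},{"angular":[0,0,0],"offset":[0.012,0.028,0],"claw":0.2},{"angular":[0,0,0],"offset":[0.008,0.02,0],"claw":0.2},{"angular":[0,0,0],"offset":[0.004,0.01,0],"claw":0.2},{"angular":[0,0,0],"offset":[0,0,0],"claw":0.2},{"angular":[0,0,0],"offset":[0,0,0],"claw":0.2}]' 
python3 - <<'E'
from h import *
off(.6405,.0235,.065)
a=grab_frame('scene');b=grab_frame('wrist')
a=cv2.resize(a[80:240,170:380],(525,400));b=cv2.resize(b[120:360,160:400],(275,275));o=np.zeros((400,800,3),np.uint8);o[:,:525]=a;o[:275,525:]=b
cv2.imwrite('pics/v7.png',o)
E
```

```text
clock: 18.38
eef_pos: [0.505, -0.0508, 0.2006]
orientation: [0.669, 0.743, 0.0, 0.0]
contact_force: [0.6, 0.5, -0.2]
opening: 0.0329
finger_force: 25.0
clock: 19.38
eef_pos: [0.6388, 0.0229, 0.1998]
orientation: [0.669, 0.743, -0.0, -0.0]
contact_force: [-0.4, -1.0, -0.1]
opening: 0.0331
finger_force: 25.0
off [0.0004 0.0018 0.1348] tcp [0.6388 0.0229 0.1998] ty 6.0 tilt [-0.0006 -0.0002] t 19.38 F [-0.4 -1.  -0.1] open 0.0331 25.000350829213858
```

View pics/v7.png

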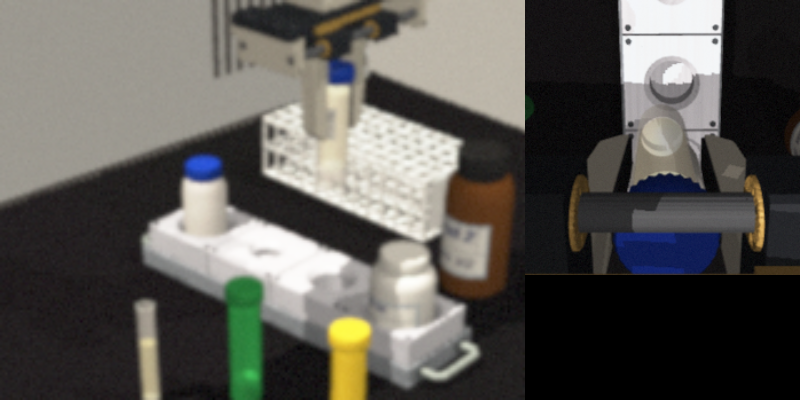

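Tube hangs upright over its bore and both bottles stand upright in theirs. Lowering with a 2 mm correction.

```bash

python3 -m handwheel '[{"angular":[0,0,0],"offset":[0,0.002,0.02],"claw":0.2},{"angular":[0,0,0],"offset":[0,0,0.03],"claw":0.2},{"angular":[0,0,0],"offset":[0,0,0.03],"claw":0.2},{"angular":[0,0,0],"offset":[0,0,0.015],"claw":0.2},{"angular":[0,0,0],"offset":[0,0,0.01],"claw":0.2},{"angular":[0,0,0],"offset":[0,0,0.01],"claw":0.2},{"angular":[0,0,0],"offset":[0,0,0.01],"claw":0.2},{"angular":[0,0,0],"offset":[0,0,0.005],"claw":0.2},{"angular":[0,0,0],"offset":[0,0,0.002],"claw":0.2},{"angular":[0,0,0],"offset":[0,0,0],"claw":0.2}]'
python3 -c "from h import *;off(.6405,.0235,.065)"
```

```text
clock: 20.72
eef_pos: [0.6418, 0.0238, 0.0678]
orientation: [0.669, 0.744, 0.0, 0.0]
contact_force: [0.3, -0.8, 0.1]
opening: 0.033
finger_force: 25.0
off [-0.0002 -0.0013  0.0028] tcp [0.6418 0.0238 0.0678] ty 6.1 tilt [0.0002 0.    ] t 20.73 F [ 0.3 -0.8  0.1] open 0.033 25.000410263892263
```

```bash

python3 -m handwheel '[{"angular":[0,0,0],"offset":[0,0,0.002],"claw":0.2},{"angular":[0,0,0],"offset":[0,0,0.001],"claw":0.2},{"angular":[0,0,0],"offset":[0,0,0],"claw":0.45},{"angular":[0,0,0],"offset":[0,0,0],"claw":0.6},{"angular":[0,0,0],"offset":[0,0,0],"claw":0.6},{"angular":[0,0,0],"offset":[0,0,-0.02],"claw":0.6},{"angular":[0,0,0],"offset":[0,0,-0.05],"claw":0.6},{"angular":[0,0,0],"offset":[0,0,-0.055],"claw":0.6},{"angular":[0,0,0],"offset":[0,0,-0.03],"claw":0.6}]' 
python3 -m handwheel '[{"angular":[0,0,0],"offset":[-0.027,-0.029,0],"claw":0.6},{"angular":[0,0,0],"offset":[-0.03,-0.0333,0],"claw":0.6},{"angular":[0,0,0],"offset":[-0.03,-0.0333,0],"claw":0.6},{"angular":[0,0,0],"offset":[-0.03,-0.0333,0],"claw":0.6},{"angular":[0,0,0],"offset":[-0.03,-0.0333,0],"claw":0.6},{"angular":[0,0,0],"offset":[-0.03,-0.0333,0],"claw":0.6},{"angular":[0,0,0],"offset":[-0.03,-0.0333,0],"claw":0.6},{"angular":[0,0,8],"offset":[0,0,0],"claw":0.5},{"angular":[0,0,8],"offset":[0,0,0],"claw":0.5},{"angular":[0,0,0],"offset":[0,0,0],"claw":0.5}]' 
python3 - <<'E'
from h import *
off(.4365,-.2065,.017)
c=cam('wrist');print('campos',(-c[1].T@c[2]).round(3));im=grab_frame('wrist');cv2.imwrite('pics/w8.png',im);t=grab_frame('top');cv2.imwrite('pics/t8.png',t)
print(proj('wrist',(.4365,-.2065,.047),c),proj('wrist',(.4365,-.2065,0),c))
x,y=proj('wrist',(.4365,-.2065,.047),c).astype(int);o=np.zeros((400,800,3),np.uint8);o[:,:360]=cv2.resize(im[y-100:y+100,x-90:x+90],(360,400));o[:300,360:]=cv2.resize(t,(440,330))[:300];print(x-90,y-100)
cv2.imwrite('pics/v8.png',o)
E
```

```text
clock: 21.85
eef_pos: [0.6426, 0.0234, 0.224]
orientation: [0.669, 0.744, 0.002, 0.001]
contact_force: [0.3, 0.8, -0.2]
opening: 0.0561
finger_force: 0.0
clock: 23.1
eef_pos: [0.4363, -0.2064, 0.2206]
orientation: [0.765, 0.644, 0.0, 0.0]
contact_force: [1.0, -0.6, -0.8]
opening: 0.0465
finger_force: 0.0
off [-1.000e-04  0.000e+00  2.036e-01] tcp [ 0.4363 -0.2064  0.2206] ty -9.9 tilt [ 0.0012 -0.0001] t 23.1 F [ 1.  -0.6 -0.8] open 0.0465 0.0
campos [ 0.449 -0.139  0.386]
[282.56156119 192.20947734] [282.59224578 184.4885729 ]
192 92
```

View pics/v8.png

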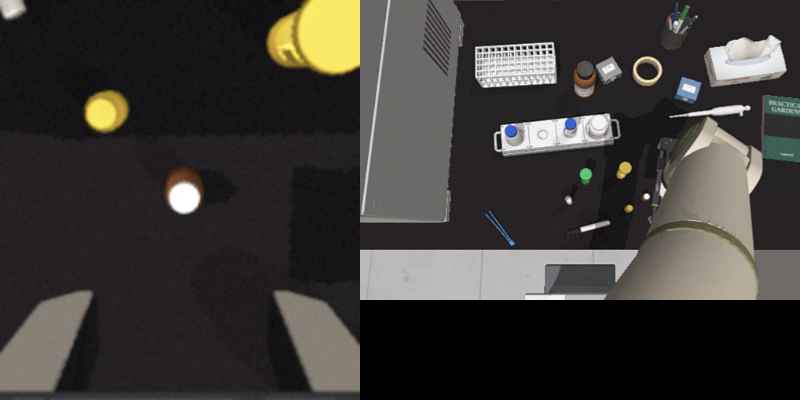

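Vial cap is at (284,190), within 2 px of prediction. The three loaded items stand upright in the tray.

```bash

python3 -m handwheel '[{"angular":[0,0,0],"offset":[0.001,0.001,0.04],"claw":0.5},{"angular":[0,0,0],"offset":[0,0,0.05],"claw":0.5},{"angular":[0,0,0],"offset":[0,0,0.05],"claw":0.5},{"angular":[0,0,0],"offset":[0,0,0.035],"claw":0.5},{"angular":[0,0,0],"offset":[0,0,0.018],"claw":0.5},{"angular":[0,0,0],"offset":[0,0,0.009],"claw":0.5},{"angular":[0,0,0],"offset":[0,0,0],"claw":0.15},{"angular":[0,0,0],"offset":[0,0,0],"claw":0.15},{"angular":[0,0,0],"offset":[0,0,0],"claw":0.1},{"angular":[0,0,0],"offset":[0,0,0],"claw":0.1}]' 12
python3 -m handwheel '[{"angular":[0,0,0],"offset":[0,0,0],"claw":0.1},{"angular":[0,0,0],"offset":[0,0,0],"claw":0.1}]'
python3 -c "from h import *;off(.6315,.110,.2)"
```

```text
clock: 24.45
eef_pos: [0.4378, -0.2055, 0.0183]
orientation: [0.765, 0.644, 0.0, 0.001]
contact_force: [-0.3, 0.4, 6.7]
opening: 0.0206
finger_force: 12.0
clock: 24.7
eef_pos: [0.4378, -0.2055, 0.0183]
orientation: [0.765, 0.644, 0.0, 0.001]
contact_force: [-0.3, 0.8, 7.2]
opening: 0.0202
finger_force: 12.0
off [ 0.3441  0.1369 -0.1816] tcp [ 0.4378 -0.2055  0.0183] ty -9.9 tilt [ 0.0013 -0.0003] t 24.7 F [-0.3  0.8  7.2] open 0.0202 12.003423000569455
```

```bash

python3 -m handwheel '[{"angular":[0,0,0],"offset":[0,0,-0.01],"claw":0.1},{"angular":[0,0,0],"offset":[0,0,-0.03],"claw":0.1},{"angular":[0,0,0],"offset":[0,0,-0.04],"claw":0.1},{"angular":[0,0,0],"offset":[0,0,-0.04],"claw":0.1},{"angular":[0,0,0],"offset":[0,0,-0.04],"claw":0.1},{"angular":[0,0,0],"offset":[0,0,-0.02],"claw":0.1},{"angular":[0,0,0],"offset":[0.024,0.009,0],"claw":0.1},{"angular":[0,0,0],"offset":[0.04,0.016,0],"claw":0.1},{"angular":[0,0,0],"offset":[0.04,0.016,0],"claw":0.1},{"angular":[0,0,0],"offset":[0.04,0.016,0],"claw":0.1}]' 
python3 -m handwheel '[{"angular":[0,0,0],"offset":[0.04,0.016,0],"claw":0.1},{"angular":[0,0,0],"offset":[0.04,0.016,0],"claw":0.1},{"angular":[0,0,0],"offset":[0.04,0.016,0],"claw":0.1},{"angular":[0,0,0],"offset":[0.04,0.016,0],"claw":0.1},{"angular":[0,0,0],"offset":[0.026,0.01,0],"claw":0.1},{"angular":[0,0,0],"offset":[0.014,0.006,0],"claw":0.1},{"angular":[0,0,-8],"offset":[0,0,0],"claw":0.1},{"angular":[0,0,-8],"offset":[0,0,0],"claw":0.1},{"angular":[0,0,0],"offset":[0,0,0],"claw":0.1}]' 
python3 - <<'E'
from h import *
off(.6315,.110,.049)
c=cam('wrist');im=grab_frame('wrist');cv2.imwrite('pics/w9.png',im)
x,y=proj('wrist',(.6315,.110,.045),c);print(x,y)
x,y=int(x),int(y);cv2.imwrite('pics/v9.png',cv2.resize(im[y-100:y+160,x-110:x+110],None,fx=2.2,fy=2.2));print(x-110,y-100)
E
```

```text
clock: 25.95
eef_pos: [0.5185, -0.0721, 0.1983]
orientation: [0.766, 0.643, 0.0, -0.0]
contact_force: [-0.4, -0.6, -0.5]
opening: 0.0203
finger_force: 12.0
clock: 27.08
eef_pos: [0.6312, 0.1088, 0.1982]
orientation: [0.669, 0.743, 0.0, -0.0]
contact_force: [-0.1, 0.0, 0.3]
opening: 0.0206
finger_force: 12.0
off [0.0011 0.0005 0.1492] tcp [0.6312 0.1088 0.1982] ty 6.0 tilt [0.     0.0001] t 27.07 F [-0.1  0.   0.3] open 0.0206 11.99646943481639
282.70278265636364 194.92070344524288
172 94
```

View pics/v9.png

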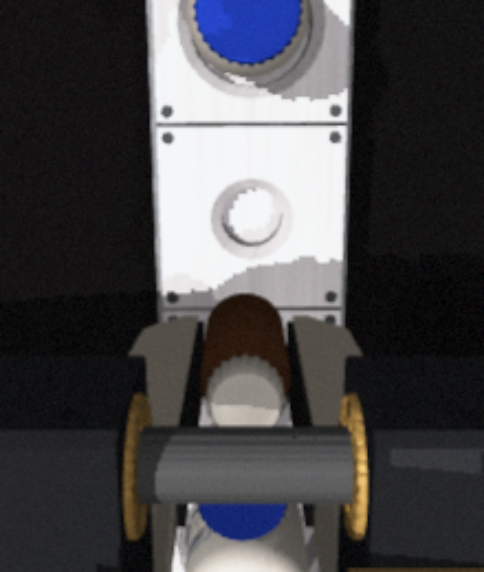

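```bash
python3 -c "
from h import *
print(ray('wrist',(286.2,192.8),.045).round(4));off(.6335,.1115,.049)"
```

```text
[0.6349 0.1127 0.045 ]
off [0.0023 0.0025 0.1491] tcp [0.6312 0.1089 0.1981] ty 5.9 tilt [0.     0.0002] t 27.12 F [-0.1 -0.  -0.4] open 0.0203 11.997008960461244
```

```bash

python3 -m handwheel '[{"angular":[0,0,0],"offset":[0.0025,0.002,0.02],"claw":0.1},{"angular":[0,0,0],"offset":[0,0,0.035],"claw":0.1},{"angular":[0,0,0],"offset":[0,0,0.035],"claw":0.1},{"angular":[0,0,0],"offset":[0,0,0.02],"claw":0.1},{"angular":[0,0,0],"offset":[0,0,0.012],"claw":0.1},{"angular":[0,0,0],"offset":[0,0,0.008],"claw":0.1},{"angular":[0,0,0],"offset":[0,0,0.008],"claw":0.1},{"angular":[0,0,0],"offset":[0,0,0.006],"claw":0.1},{"angular":[0,0,0],"offset":[0,0,0.002],"claw":0.1},{"angular":[0,0,0],"offset":[0,0,0],"claw":0.1}]' 
python3 -c "from h import *;off(.633,.1115,.0493)"
```

```text
clock: 28.38
eef_pos: [0.6333, 0.1125, 0.0518]
orientation: [0.669, 0.744, 0.0, 0.0]
contact_force: [-0.5, -0.4, 0.9]
opening: 0.0208
finger_force: 12.0
off [-0.001  -0.0004  0.0025] tcp [0.6333 0.1125 0.0518] ty 6.1 tilt [0.0002 0.0001] t 28.38 F [-0.5 -0.4  0.9] open 0.0208 11.997511878143996
```

```bash

python3 -m handwheel '[{"angular":[0,0,0],"offset":[0,0,0.0015],"claw":0.1},{"angular":[0,0,0],"offset":[0,0,0.001],"claw":0.1},{"angular":[0,0,0],"offset":[0,0,0],"claw":0.1}]' 
python3 -m handwheel '[{"angular":[0,0,0],"offset":[0,0,0],"claw":0.3},{"angular":[0,0,0],"offset":[0,0,0],"claw":0.45},{"angular":[0,0,0],"offset":[0,0,0],"claw":0.45},{"angular":[0,0,0],"offset":[0,0,-0.02],"claw":0.45},{"angular":[0,0,0],"offset":[0,0,-0.05],"claw":0.45},{"angular":[0,0,0],"offset":[0,0,-0.05],"claw":0.45},{"angular":[0,0,0],"offset":[0,0,-0.05],"claw":0.45},{"angular":[0,0,0],"offset":[-0.05,-0.03,0],"claw":0.45},{"angular":[0,0,0],"offset":[-0.05,-0.03,0],"claw":0.45},{"angular":[0,0,0],"offset":[-0.04,-0.03,0],"claw":0.45}]' 
python3 -m handwheel '[{"angular":[0,0,0],"offset":[-0.05,-0.03,0],"claw":0.45},{"angular":[0,0,0],"offset":[-0.05,-0.03,0],"claw":0.45},{"angular":[0,0,0],"offset":[0,0,0],"claw":0.45}]' 
python3 - <<'E'
from h import *
off(.633,.1115,.0493)
a=grab_frame('scene');b=grab_frame('top')
a=cv2.resize(a[100:310,150:440],(400,290));b=cv2.resize(b[120:320,130:470],(800,470)[:2] if 0 else (400,235))
t=grab_frame('wrist')
o=np.zeros((600,800,3),np.uint8);o[:290,:400]=a;o[:235,400:]=b;o[300:600,:400]=cv2.resize(t,(400,300));cv2.imwrite('pics/v10.png',o)
E
```

```text
clock: 28.75
eef_pos: [0.6333, 0.1126, 0.0494]
orientation: [0.669, 0.744, 0.0, 0.0]
contact_force: [0.1, -0.8, 2.5]
opening: 0.0205
finger_force: 12.0
clock: 30.0
eef_pos: [0.5577, -0.0384, 0.2208]
orientation: [0.669, 0.743, 0.001, 0.001]
contact_force: [0.2, -0.6, 0.5]
opening: 0.0418
finger_force: 0.0
clock: 30.38
eef_pos: [0.5073, -0.1466, 0.2209]
orientation: [0.671, 0.741, 0.0, 0.001]
contact_force: [1.4, 0.8, 0.6]
opening: 0.0419
finger_force: 0.0
off [0.2447 0.1502 0.1716] tcp [ 0.5073 -0.1466  0.2209] ty 5.6 tilt [ 0.0015 -0.0009] t 30.38 F [1.4 0.8 0.6] open 0.0419 0.0
```

View pics/v10.png

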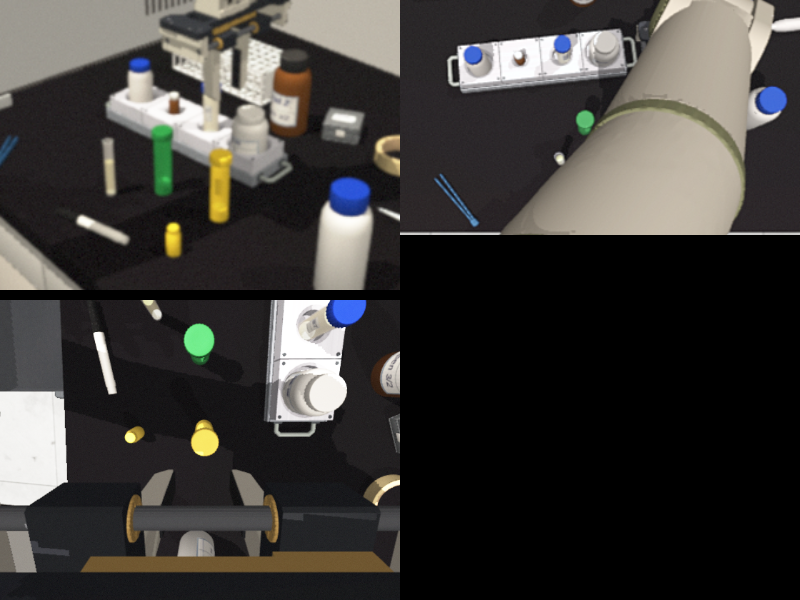

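All four stand upright in their own bores: slim bottle at (474,58), vial at (519,57), tube at (562,48) and jar at (607,47) in the top crop. The look-alikes are still standing and the arm is clear.

```bash
python3 -c "
from rig import *
print(hand_in())"
```

```text
the job is handed in; nothing more can be done
None
```

All four items stand upright in their matching bores, the wash bottle and open tube were left where they stood, and I handed the job in at about 30 s of the 101 s limit; the hand-in gave no verdict.

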